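# Brake the shoe-care trolley, shut its stiff drawer, release the brake

## Robot

A 6-joint arm with a two-finger parallel gripper is mounted at the origin on the work surface. World frame = base frame: x ahead of the robot, y to its left, z up, the work surface at z = 0. Lengths are in m, angles in degrees, forces in N, time in s.
With the tool pointing down it reaches from about 0.3 to 0.75 m from the base axis. Payload 8.5 kg.
Tool frame: the origin (TCP) lies on the centre line of the jaws, within the pads' length; the fingertips stand 19 mm ahead of it and the grasp point (between the pads) is the TCP; z points along the fingers, x is the direction in which the jaws open and shut, and the axes are right-handed (so a half turn about z gives the same grasp; the last joint's range is limited). The gripper opens to 85 mm and grips with 20 to 120 N. Pads are 22 mm wide; open, the fingers measure 114 mm over their backs; the gripper's body (76 mm by 85 mm) begins 54 mm behind the grasp point. The pads swing forward as they close: fully open they stand 13 mm farther back than shut.
Start: joints at [59.227, 21.807, 74.336, -0, 83.858, -12.336], TCP at [0.174, 0.522, 0.25] pointing down, gripper open.
Joint ranges: [-178.18, 178.18], [-50.72, 133.34], [12.68, 142.11], [-81.47, 261.47], [9.98, 163.14], [-165.26, 165.26]. Speed limits (degrees/s): [136.94, 136.94, 180, 180, 180, 180].

## Interface

Orientations are given as a 3x3 rotation matrix whose columns are the frame's x, y, z axes.
In Python, from rig import env, cams, order gives the robot as it stands.
- The arm moves only by the tool step_arm, never from a script. Its argument "steps" is a list of rows, each an object with "xyz": the shift along the tool's x, y, z normalised to -1 to 1, where 1 is 0.04 m, a list of three; "turn": the turn, a rotation vector about the tool's x, y, z normalised to -1 to 1, where 1 is 0.08 rad, a list of three; "gripper": the gripper command: -1 is shut, 1 is fully open, values between are in proportion. A call has 1 to 20 rows; each row shifts and turns the commanded pose from where the row before left it, along the tool's axes as they then stand; what a row does not reach is not made up. A row lasts 1/12 s, in which the tool goes at most 41.7 mm and 7.16 degrees, less where a joint would pass 70% of its speed; a pose out of reach is approached as far as the arm can. A call with a number of a shift or a turn outside -1 to 1 is refused whole. A call with a gripper value outside its range is refused whole. The fingers move at their own pace and stop on an object; "squeeze" is the grip in N (left out, the last holds). Time passes only in rows, so rows that do not move let the fingers close. It gives the time, the measured TCP pose, the force and the opening at its end, in the units of the state.
- env.observe(): the state, without advancing time (a new reading comes with each control period).
- cams.get_image(name): name is "side" or "top" or "wrist"; returns (picture, depth): 480x640x3 uint8, red, green, blue; 480x640 float32, m along the optical axis (not along the pixel's ray), 0 where there is no reading.
- cams.camera_info(name): a dict with "fx", "fy", "cx", "cy" (pixels), "extrinsics" (4x4, takes a point from camera to world coordinates). Camera axes: x right, y down, z forward; pixel columns grow to the right and rows downward; lengths in m; the calibration is good to about 2 mm. A picture is of the moment at which its call begins: read the wrist's pose just before it. camera_info takes no time and is no camera call; for the wrist camera it gives the pose at the moment of the call.
- order.close_job(): hands the job in, once; it reports no verdict.
The state is a dict: "time_s": time; "q": joint angles; "qvel": joint speeds; "joint_efforts": joint torques, N m; "position": TCP position; "tool_rot": TCP orientation; "ft_force": force on the tool from outside, world axes, zero at the start; "wrist_torque": the same for the moment, N m; "grip_width": finger opening in m.
Only numpy, scipy, OpenCV 4.12 (cv2) and the standard library are available. Lean on these libraries where they do the work, as an engineer would, in place of code of your own. Each camera call takes 0.05 s, during which the arm holds its last target. There are 200 camera calls.

## Task

The drawer of the little shoe-care trolley runs stiffly, and the trolley rolls away on its track if you push the drawer unbraked. Push the red brake lever on its side down firmly until the rubber foot bites on the yellow strip and holds with your hand off it, then push the drawer fully shut, then flick the lever all the way back up so the trolley is free again. The trolley must not roll, the rubber must not be crushed (never press the lever with more than about 25 N), and leave the shoe, polish tin, cream jar and brush where they are.

Things in the scene. Friction and masses are not known exactly. Their poses are not given: they have to be found in the camera images.
- trolley: Wooden drawer trolley, 160 mm long (x), 124 mm wide (y), top 90 mm above the table; two low tins on the far half of its top reach 102 mm. It rolls along its own x on a track fixed to the bench (1.5 N of friction). Origin: on the table (z = 0) below its centre. x points along the track, away from the drawer front (at its -x end); z up. The brake lever is on its -y side.
- brake (a joint): Red lever's angle q, rad: 0 = fully up (stop), grows as pushed down, stop at 0.95. Its arm points to trolley -y, 0.82 - q above level; hinge axis along trolley x. Dry friction 0.5 N m: it stays where left, no click. The foot meets the strip at a q of 0.45 to 0.68, not known beforehand; then resistance rises fast. Free swing takes 6 N at the paddle; 12 to 18 N downward there makes it hold; bare touch does not.
- brake_hinge (a point): Point on the lever's hinge axis, midway across the lever's width, 34 mm above the table, 12 mm out from the trolley's side.
- brake_tip (a point): Point on the top face of the lever's paddle, 90 mm from the hinge along the lever, mid-width. The paddle is a flat red plate 22 mm wide (along trolley x), 10 mm thick, from 71 to 105 mm from the hinge; its narrow sides are free, to be pinched across the 22 mm from above. A 6 mm thick track board on the table reaches 66 mm out from the hinge.
- rubber: Black rubber foot under the lever, 45 mm from the hinge, 20 mm across, sprung (20 N per mm). Origin: centre of its round end of 9 mm radius. Beneath it runs a yellow strip 32 mm wide along the track; its top is 18 to 28 mm above the table, different each time. Rubber gripping the strip keeps the trolley from rolling.
- drawer (a joint): How far the drawer stands open in m: 0 = fully shut (stop), starts at 0.030 to 0.050. It slides along trolley x with about 5 N of friction.
- drawer_knob (a point): Centre of the outer face of the drawer's brass knob: a disc 30 mm in diameter and 10 mm thick on a stem, standing 35 mm out from the drawer front, facing trolley -x, 59 mm above the table.
- shoe: Bystander: brown leather shoe, 280 mm long, 90 mm wide, 85 mm high. Origin under its middle on the table; x points to the toe.
- polish_tin: Bystander: closed round polish tin, 78 mm in diameter, 26 mm high. Origin at the centre of its underside.
- cream_jar: Bystander: amber glass cream jar, 56 mm in diameter, 62 mm high. Origin at the centre of its underside.
- shoe_brush: Bystander: wooden shoe brush, 150 by 48 by 40 mm, bristles down. Origin at the centre of its underside; x along its length.

How it is judged (in metres and radians):
On the way, in this order (a step that is already met when the one before it is completed fails the run):
1. the brake lever is pushed down so that the rubber foot presses on the strip with more than 8 N by itself, the robot's hand off the trolley (contact force between rubber and anything else above 8 N and value of joint brake above 0.4 rad and contact force between the fingers and trolley below 0.5 N and value of joint drawer above 0.02 m), for 0.2 s.
2. the drawer is pushed fully shut while the brake holds (value of joint drawer below 0.003 m and contact force between rubber and anything else above 5 N), for 0.2 s.
At the end, for the whole second after the job is handed in: The lever is back up within 0.12 rad of its upper stop with the rubber foot clear of the strip, the drawer is shut to within 4 mm, and the trolley is at rest within 15 mm of where it started (value of joint brake below 0.12 rad and contact force between rubber and anything else below 0.3 N and value of joint drawer below 0.004 m and distance of trolley from where it was at the start of the episode below 0.015 m and linear speed of trolley below 0.01 m/s and contact force between the fingers and trolley below 0.3 N); the robot touches nothing.
It fails at once if the trolley rolls more than 15 mm from where it stood (distance of trolley from where it was at the start of the episode above 0.015 m).
It fails at once if the lever is pressed so hard that the rubber foot is crushed onto the strip with more than 50 N (about 30 N on the paddle) (contact force between rubber and anything else above 50 N).
It fails at once if the shoe, tin, jar or brush is moved more than 20 mm (distance of any of shoe, polish_tin, cream_jar, shoe_brush from where it was at the start of the episode above 0.02 m).
It also fails if it takes over 69 s, if anything falls off the work surface, if the arm or the gripper's body presses on something with over 40 N, if the wrist force passes 120 N, or if a joint passes its speed limit or range.

## Working session

There is one attempt and no reset: what is moved stays moved. The work goes in short steps, Python scripts to look and compute and a tool call to move; the robot and the scene stay as the last step left them, time stands still between calls to the robot, and variables do not carry over. Pictures are saved under pics/ and viewed, about 8 in all and at most 12, crops included, and the job is handed in when it is done.

Besides the shell and the picture viewer there is one more tool, called after ">>>" as name(argument=value, ...) on one line, values as JSON. step_arm: Moves the arm, as the interface text tells. Scaled input: -1 to 1 covers 0.04 m each way for a shift and 0.08 rad each way for a turn. Its arguments: {"type":"object","properties":{"steps":{"type":"array"},"squeeze":{"type":"number"}},"required":["steps"]}

```bash
mkdir -p pics
cat > h.py <<'E'
import numpy as np, cv2
from rig import env, cams, order
def grab(n,f=None):
    info=cams.camera_info(n); im,d=cams.get_image(n)
    if f: cv2.imwrite(f,im[:,:,::-1])
    E=np.array(info["extrinsics"]); v,u=np.mgrid[:480,:640]
    P=np.stack([(u-info["cx"])/info["fx"]*d,(v-info["cy"])/info["fy"]*d,d],-1)@E[:3,:3].T+E[:3,3]
    P[d==0]=np.nan
    return im,d,P,info
E
python3 - <<'E'
from h import *
o=env.observe(); print(o["time_s"],np.round(o["tool_rot"],3).tolist(),o["ft_force"])
for n in("top","side"):
    im,d,P,i=grab(n,f"pics/{n}0.png"); np.savez(f"pics/{n}0.npz",im=im,P=P); print(n,np.round(i["extrinsics"],3).tolist())
E
```

```text
0.0 [[0.316, 0.949, -0.001], [0.949, -0.316, -0.001], [-0.001, -0.0, -1.0]] [ 0.29525253 -0.66358519  0.31589937]
top [[0.005, -0.994, 0.112, 0.412], [-1.0, -0.004, 0.01, -0.019], [-0.009, -0.112, -0.994, 1.224], [0.0, 0.0, 0.0, 1.0]]
side [[-0.968, -0.159, 0.192, 0.357], [-0.249, 0.561, -0.789, 0.761], [0.018, -0.812, -0.583, 0.666], [0.0, 0.0, 0.0, 1.0]]
```

View pics/top0.png

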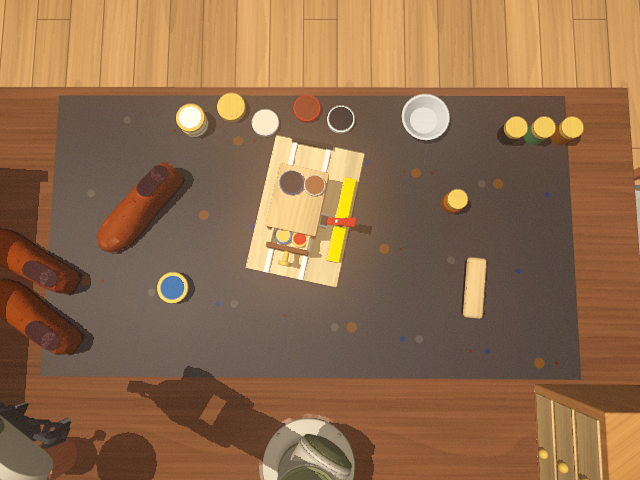

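View pics/side0.png

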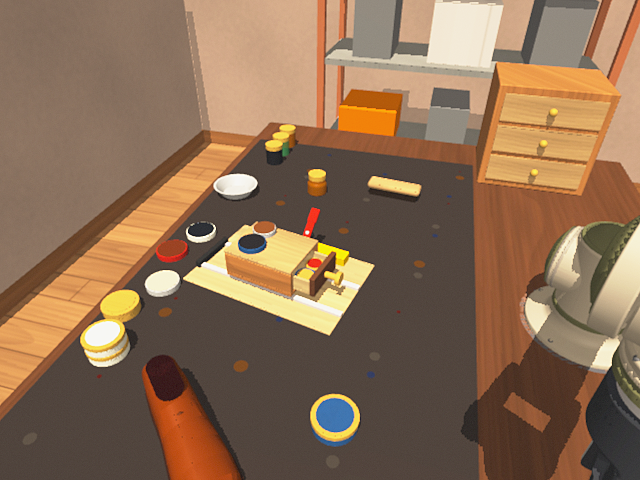

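The top view shows the trolley at about (297,205), its knob at (286,258) facing the robot, the red paddle at (341,222) and the yellow strip from (348,180) to (334,260). The side view agrees. The jar, at (456,201), stands well clear. Next I'll measure these points.

Run:
```python
from h import *
Z=np.load("pics/top0.npz"); im,P=Z["im"],Z["P"]
hsv=cv2.cvtColor(im,cv2.COLOR_RGB2HSV); H,S,V=[hsv[...,k].astype(int) for k in range(3)]
box=np.zeros(H.shape,bool); box[130:290,240:385]=1
def st(n,m):
    q=P[m&box]; q=q[~np.isnan(q).any(1)]
    print(n,len(q),np.round(np.median(q,0),4),np.round(q.min(0),3),np.round(q.max(0),3)); return q
top=st("top",(abs(P[...,2]-.09)<.004))
r=cv2.minAreaRect((top[:,:2]*1000).astype(np.float32)); print(r)
ye=(H>24)&(H<34)&(S>200)&(V>150); ye[:, :325]=0
q=st("strip",ye); print(cv2.minAreaRect((q[:,:2]*1000).astype(np.float32)))
re=((H<5)|(H>175))&(S>180)&(V>100); re[:,:320]=0
q=st("red",re); print(cv2.minAreaRect((q[:,:2]*1000).astype(np.float32)))
for k in np.argsort(q[:,1])[::25]: print(np.round(q[k],4))
k=np.zeros(H.shape,bool);k[248:268,275:300]=1
st("knob",k&(P[...,2]>.05)&(P[...,2]<.08))
```

```text
top 2315 [0.6242 0.032  0.0898] [ 0.514 -0.091  0.086] [0.736 0.105 0.094]
((615.853271484375, 0.621185302734375), (194.2861785888672, 207.4561004638672), 77.89920043945312)
strip 851 [ 0.6185 -0.0799  0.0273] [ 0.5   -0.116  0.018] [ 0.714 -0.044  0.034]
((607.105712890625, -80.0573959350586), (29.918031692504883, 218.3065643310547), 78.14370727539062)
red 6 [ 0.6018 -0.0714  0.0756] [ 0.599 -0.091  0.069] [ 0.603 -0.065  0.095]
((600.8187255859375, -78.167724609375), (25.737335205078125, 0.8207690119743347), 81.02337646484375)
[ 0.5986 -0.0908  0.0953]
knob 149 [0.5064 0.059  0.0676] [0.485 0.024 0.051] [0.527 0.085 0.08 ]
```

Run:
```python
from h import *
Z=np.load("pics/top0.npz"); im,P=Z["im"],Z["P"]
a=np.radians(-11.9); X=np.array([np.cos(a),np.sin(a)]); Y=np.array([-X[1],X[0]])
hsv=cv2.cvtColor(im,cv2.COLOR_RGB2HSV); H,S,V=[hsv[...,k].astype(int) for k in range(3)]
m=((abs(P[...,2]-.09)<.004)|(abs(P[...,2]-.102)<.004)); m[:, :250]=0;m[:,335:]=0;m[:150]=0;m[250:]=0
n,l,s,c=cv2.connectedComponentsWithStats(m.astype(np.uint8)); k=1+np.argmax(s[1:,4]); print(s[k])
q=P[l==k][:,:2]; r=cv2.minAreaRect((q*1000).astype(np.float32)); print(r)
for n,D in(("X",X),("Y",Y)): print(n,np.percentile(q@D,[0,1,3,50,97,99,100]).round(4))
b=np.zeros(H.shape,bool); b[205:240,322:372]=1
re=((H<8)|(H>172))&(S>150)&(V>60)&b
v,u=np.where(re); print(len(u),u.min(),u.max(),v.min(),v.max())
q=P[re]; ok=~np.isnan(q).any(1)
t=np.c_[u,v,q@np.c_[[*X,0],[*Y,0],[0,0,1]]][ok]; t=t[np.argsort(t[:,3])]; print(t[::max(1,len(t)//25)].round(3))
print("knob")
s=[(u,v,*(P[v,u]@np.c_[[*X,0],[*Y,0],[0,0,1]]).round(3)) for v in range(248,270,3) for u in range(274,300,4)]
for x in s:
  if x[4]>.045: print(*x)
crop=cv2.resize(im[140:300,230:390,::-1],None,fx=3.75,fy=3.75,interpolation=cv2.INTER_CUBIC); cv2.imwrite("pics/crop.png",crop)
```

```text
[ 266  163   63   73 3037]
((646.2608642578125, 30.096351623535156), (124.05973052978516, 160.33355712890625), 78.00016784667969)
X [0.546  0.5474 0.5506 0.6245 0.7011 0.7039 0.7063]
Y [0.1007 0.102  0.1043 0.1627 0.2207 0.2231 0.2248]
193 327 356 218 226
[[3.56e+02 2.19e+02 6.05e-01 1.30e-02 1.06e-01]
 [3.54e+02 2.24e+02 5.91e-01 1.60e-02 1.10e-01]
 [3.53e+02 2.25e+02 5.88e-01 1.80e-02 1.10e-01]
 [3.52e+02 2.26e+02 5.86e-01 1.90e-02 1.05e-01]
 [3.53e+02 2.18e+02 6.05e-01 2.10e-02 1.11e-01]
 [3.52e+02 2.19e+02 6.03e-01 2.30e-02 1.07e-01]
 [3.51e+02 2.20e+02 6.00e-01 2.40e-02 1.04e-01]
 [3.49e+02 2.25e+02 5.87e-01 2.70e-02 1.05e-01]
 [3.49e+02 2.21e+02 5.97e-01 2.90e-02 1.05e-01]
 [3.48e+02 2.22e+02 5.95e-01 3.00e-02 1.00e-01]
 [3.48e+02 2.18e+02 6.04e-01 3.20e-02 9.90e-02]
 [3.46e+02 2.23e+02 5.92e-01 3.40e-02 9.50e-02]
 [3.46e+02 2.19e+02 6.02e-01 3.60e-02 9.50e-02]
 [3.45e+02 2.19e+02 6.02e-01 3.90e-02 8.90e-02]
 [3.44e+02 2.19e+02 6.02e-01 4.10e-02 8.70e-02]
 [3.42e+02 2.23e+02 5.92e-01 4.40e-02 8.10e-02]
 [3.41e+02 2.22e+02 5.94e-01 4.60e-02 8.50e-02]
 [3.40e+02 2.21e+02 5.96e-01
[... 267 characters left out ...]
+02 2.21e+02 5.95e-01 6.80e-02 6.40e-02]
 [3.31e+02 2.20e+02 5.97e-01 7.10e-02 6.00e-02]
 [3.30e+02 2.19e+02 6.00e-01 7.40e-02 5.70e-02]
 [3.28e+02 2.23e+02 5.90e-01 7.70e-02 5.30e-02]
 [3.28e+02 2.18e+02 6.03e-01 8.00e-02 4.70e-02]]
knob
274 248 0.498 0.192 0.081
278 248 0.5 0.183 0.08
282 248 0.502 0.173 0.082
286 248 0.504 0.164 0.079
290 248 0.506 0.154 0.08
294 248 0.508 0.144 0.084
286 251 0.498 0.163 0.065
290 251 0.499 0.152 0.082
294 251 0.501 0.143 0.083
298 251 0.503 0.133 0.081
286 254 0.491 0.162 0.064
298 254 0.498 0.134 0.049
286 257 0.483 0.16 0.07
282 260 0.474 0.168 0.068
286 260 0.477 0.158 0.065
278 263 0.465 0.176 0.065
282 263 0.467 0.166 0.073
286 263 0.469 0.157 0.068
```

View pics/crop.png

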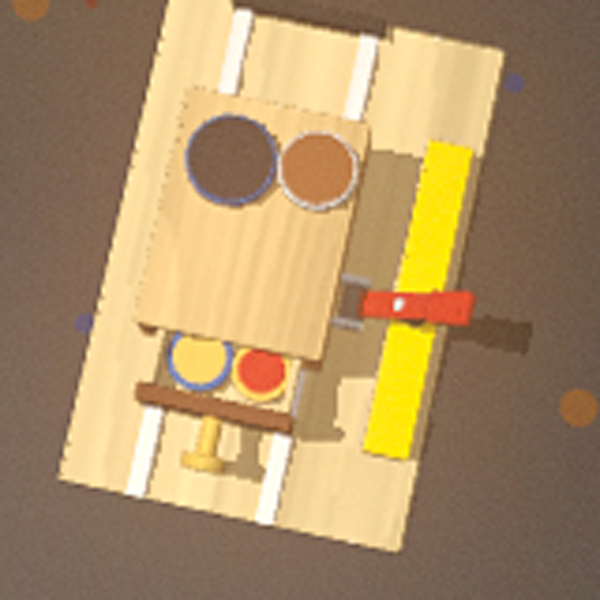

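The crop shows the tins in the drawer, the knob at crop (205,460) and the lever pointing right, with its paddle end at crop (470,305). In trolley axes at yaw -11.9°, (X,Y) is:

| Point | X | Y | z |
|---|---|---|---|
| Trolley centre | .626 | .163 | – |
| Lever (hinge Y) | .5955 | .089 | – |
| Paddle middle | – | ~.028 | ~.102 |
| Knob face | ~.463 | .163 | – |

The trolley measures 160 x 124, as given. Now I'll turn the tool to the trolley axes and move over the lever.

>>> step_arm(steps=[{"xyz":[0,0,0],"turn":[0,0,1],"gripper":-1},{"xyz":[0,0,0],"turn":[0,0,1],"gripper":-1},{"xyz":[0,0,0],"turn":[0,0,1],"gripper":-1},{"xyz":[0,0,0],"turn":[0,0,1],"gripper":-1},{"xyz":[0,0,0],"turn":[0,0,1],"gripper":-1},{"xyz":[0,0,0],"turn":[0,0,1],"gripper":-1},{"xyz":[0,0,0],"turn":[0,0,1],"gripper":-1},{"xyz":[0,0,0],"turn":[0,0,1],"gripper":-1},{"xyz":[0,0,0],"turn":[0,0,1],"gripper":-1},{"xyz":[0,0,0],"turn":[0,0,1],"gripper":-1},{"xyz":[0,0,0],"turn":[0,0,1],"gripper":-1},{"xyz":[0,0,0],"turn":[0,0,1],"gripper":-1},{"xyz":[0,0,0],"turn":[0,0,1],"gripper":-1},{"xyz":[0,0,0],"turn":[0,0,1],"gripper":-1},{"xyz":[0,0,0],"turn":[0,0,1],"gripper":-1},{"xyz":[0,0,0],"turn":[0,0,1],"gripper":-1},{"xyz":[0,0,0],"turn":[0,0,1],"gripper":-1},{"xyz":[0,0,0],"turn":[0,0,1],"gripper":-1},{"xyz":[0,0,0],"turn":[0,0,0.2],"gripper":-1}])

```text
time_s: 1.68
position: [0.1739, 0.5216, 0.25]
tool_rot: [[0.978, -0.209, -0.0], [-0.209, -0.978, -0.001], [-0.0, 0.001, -1.0]]
ft_force: [0.7, -0.3, 0.8]
grip_width: -0.0003
```

>>> step_arm(steps=[{"xyz":[0.666,0.646,0],"turn":[0,0,0],"gripper":-1},{"xyz":[0.666,0.646,0],"turn":[0,0,0],"gripper":-1},{"xyz":[0.666,0.646,0],"turn":[0,0,0],"gripper":-1},{"xyz":[0.666,0.646,0],"turn":[0,0,0],"gripper":-1},{"xyz":[0.666,0.646,0],"turn":[0,0,0],"gripper":-1},{"xyz":[0.666,0.646,0],"turn":[0,0,0],"gripper":-1},{"xyz":[0.666,0.646,0],"turn":[0,0,0],"gripper":-1},{"xyz":[0.666,0.646,0],"turn":[0,0,0],"gripper":-1},{"xyz":[0.666,0.646,0],"turn":[0,0,0],"gripper":-1},{"xyz":[0.666,0.646,0],"turn":[0,0,0],"gripper":-1},{"xyz":[0.666,0.646,0],"turn":[0,0,0],"gripper":-1},{"xyz":[0.666,0.646,0],"turn":[0,0,0],"gripper":-1},{"xyz":[0.666,0.646,0],"turn":[0,0,0],"gripper":-1},{"xyz":[0.666,0.646,0],"turn":[0,0,0],"gripper":-1},{"xyz":[0.666,0.646,0],"turn":[0,0,0],"gripper":-1},{"xyz":[0.666,0.646,0],"turn":[0,0,0],"gripper":-1},{"xyz":[0.666,0.646,0],"turn":[0,0,0],"gripper":-1},{"xyz":[0.666,0.646,0],"turn":[0,0,0],"gripper":-1},{"xyz":[0.666,0.646,0],"turn":[0,0,0],"gripper":-1},{"xyz":[0.666,0.646,0],"turn":[0,0,0],"gripper":-1}])

```text
time_s: 3.35
position: [0.5898, -0.0952, 0.2501]
tool_rot: [[0.979, -0.204, -0.0], [-0.204, -0.979, 0.0], [-0.001, -0.0, -1.0]]
ft_force: [0.8, -0.0, 0.5]
grip_width: 0.0002
```

```bash
cat >> h.py <<'E'
a=np.radians(-11.9); T=np.array([[np.cos(a),np.sin(a),0],[-np.sin(a),np.cos(a),0],[0,0,1]]) # world->(X,Y,z)
def state():
    o=env.observe(); print(o["time_s"],"XYZ",(T@o["position"]).round(4),"F",(T@o["ft_force"]).round(1),"w",round(o["grip_width"],4))
def masks(im):
    H,S,V=[cv2.cvtColor(im,cv2.COLOR_RGB2HSV)[...,k].astype(int) for k in range(3)]
    return ((H<8)|(H>172))&(S>150)&(V>60),(H>24)&(H<34)&(S>200)&(V>100)
def lever(P,im):
    Q=P@T.T; r,y=masks(im)
    q=Q[r&(Q[...,0]>.57)&(Q[...,0]<.62)&(Q[...,1]<.085)&(Q[...,1]>-.03)&(Q[...,2]>.03)]
    if len(q):
        c=np.polyfit(q[:,1],q[:,2],1); print("lever n",len(q),"X",np.percentile(q[:,0],[2,50,98]).round(4),"Y",np.percentile(q[:,1],[1,99]).round(4),"z",np.percentile(q[:,2],[1,99]).round(4),"angle",round(float(np.arctan(-c[0])),3))
    s=Q[y&(Q[...,1]<.09)&(Q[...,0]>.5)&(Q[...,0]<.72)]; print("strip z",np.median(s[:,2]).round(4) if len(s) else None)
def trolley(P):
    Q=P@T.T; q=Q[(abs(Q[...,2]-.09)<.004)&(Q[...,0]>.53)&(Q[...,0]<.73)&(Q[...,1]>.08)&(Q[...,1]<.24)]
    print("trolley n",len(q),np.percentile(q[:,0],[1,3]).round(4),np.percentile(q[:,1],[1,99]).round(4))
E
python3 - <<'E'
from h import *
state(); im,d,P,i=grab("wrist","pics/w1.png"); lever(P,im); print(np.round(i["extrinsics"],3).tolist())
im,d,P,i=grab("top"); lever(P,im); trolley(P)
im,d,P,i=grab("side"); lever(P,im); trolley(P)
E
```

```text
3.35 XYZ [0.5968 0.0284 0.2501] F [0.8 0.2 0.5] w 0.0002
lever n 2870 X [0.5884 0.5982 0.6079] Y [0.0144 0.0839] z [0.0446 0.1111] angle 0.789
strip z 0.0276
[[0.979, -0.194, -0.067, 0.607], [-0.205, -0.926, -0.318, -0.013], [-0.0, 0.325, -0.946, 0.374], [0.0, 0.0, 0.0, 1.0]]
lever n 110 X [0.5874 0.5969 0.604 ] Y [0.0312 0.0811] z [0.0472 0.0998] angle 0.85
strip z 0.0271
trolley n 1975 [0.5476 0.5499] [0.1141 0.2236]
lever n 231 X [0.5863 0.5956 0.6065] Y [0.018  0.0648] z [0.0614 0.11  ] angle 0.795
strip z 0.0265
trolley n 2019 [0.5476 0.5492] [0.1023 0.2243]
```

View pics/w1.png

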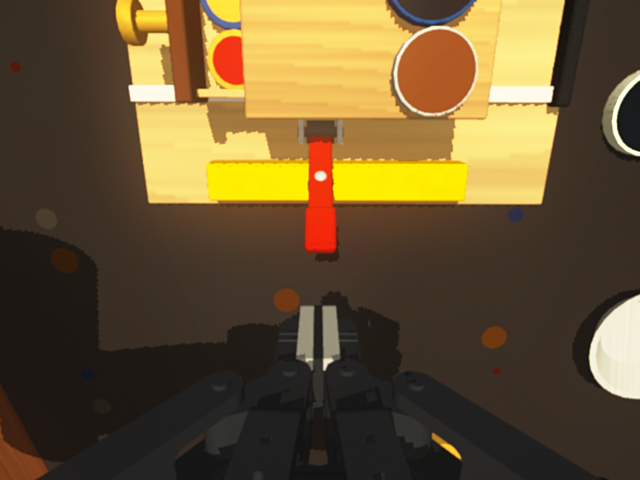

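The paddle is centred at X≈.598 and matches the geometry I predicted (end at Y≈.017, z≈.111). The strip is at about 27 mm, so the foot should touch early. I'll descend to just above the paddle.

>>> step_arm(steps=[{"xyz":[0.03,-0.25,0.6],"turn":[0,0,0],"gripper":-1},{"xyz":[0,0,0.6],"turn":[0,0,0],"gripper":-1},{"xyz":[0,0,0.6],"turn":[0,0,0],"gripper":-1},{"xyz":[0,0,0.6],"turn":[0,0,0],"gripper":-1},{"xyz":[0,0,0.5],"turn":[0,0,0],"gripper":-1},{"xyz":[0,0,0.1],"turn":[0,0,0],"gripper":-1},{"xyz":[0,0,0],"turn":[0,0,0],"gripper":-1}])

```text
time_s: 4.08
position: [0.5916, -0.083, 0.1296]
tool_rot: [[0.979, -0.204, -0.002], [-0.204, -0.979, 0.001], [-0.003, -0.0, -1.0]]
ft_force: [-0.0, -0.4, 0.6]
grip_width: 0.0
```

>>> step_arm(steps=[{"xyz":[0,0.02,0.1],"turn":[0,0,0],"gripper":-1},{"xyz":[0,0.05,0.1],"turn":[0,0,0],"gripper":-1},{"xyz":[0,0.05,0.1],"turn":[0,0,0],"gripper":-1},{"xyz":[0,0.05,0.1],"turn":[0,0,0],"gripper":-1}])

```text
time_s: 4.42
position: [0.5915, -0.0909, 0.1154]
tool_rot: [[0.979, -0.205, 0.003], [-0.205, -0.979, -0.001], [0.003, 0.0, -1.0]]
ft_force: [0.6, 0.2, 6.0]
grip_width: -0.0
```

Contact at 6 N, which is the free-swing force. I'll follow the arc down.

>>> step_arm(steps=[{"xyz":[0,0.08,0.1],"turn":[0,0,0],"gripper":-1},{"xyz":[0,0.08,0.1],"turn":[0,0,0],"gripper":-1},{"xyz":[0,0.07,0.1],"turn":[0,0,0],"gripper":-1}])

```text
time_s: 4.67
position: [0.5896, -0.1003, 0.1033]
tool_rot: [[0.979, -0.206, 0.002], [-0.206, -0.979, -0.001], [0.003, 0.001, -1.0]]
ft_force: [0.1, 0.4, 5.9]
grip_width: -0.0004
```

>>> step_arm(steps=[{"xyz":[0,0.06,0.08],"turn":[0,0,0],"gripper":-1},{"xyz":[0,0.05,0.08],"turn":[0,0,0],"gripper":-1}])

```text
time_s: 4.83
position: [0.5887, -0.1044, 0.0966]
tool_rot: [[0.979, -0.206, 0.002], [-0.206, -0.979, -0.001], [0.002, 0.0, -1.0]]
ft_force: [1.0, -0.0, 5.2]
grip_width: -0.0003
```

>>> step_arm(steps=[{"xyz":[0,0.03,0.06],"turn":[0,0,0],"gripper":-1},{"xyz":[0,0.03,0.06],"turn":[0,0,0],"gripper":-1}])

```text
time_s: 5.0
position: [0.5881, -0.1069, 0.0916]
tool_rot: [[0.979, -0.206, 0.002], [-0.206, -0.979, -0.001], [0.002, 0.001, -1.0]]
ft_force: [1.0, -1.1, 6.1]
grip_width: -0.0003
```

>>> step_arm(steps=[{"xyz":[0,0.02,0.04],"turn":[0,0,0],"gripper":-1},{"xyz":[0,0.02,0.04],"turn":[0,0,0],"gripper":-1}])

```text
time_s: 5.17
position: [0.5878, -0.1084, 0.0883]
tool_rot: [[0.979, -0.206, 0.002], [-0.206, -0.979, -0.001], [0.002, 0.001, -1.0]]
ft_force: [1.1, -0.4, 5.8]
grip_width: -0.0001
```

>>> step_arm(steps=[{"xyz":[0,0.01,0.03],"turn":[0,0,0],"gripper":-1},{"xyz":[0,0.01,0.02],"turn":[0,0,0],"gripper":-1}])

```text
time_s: 5.33
position: [0.5878, -0.1091, 0.0867]
tool_rot: [[0.979, -0.206, 0.002], [-0.206, -0.979, -0.001], [0.002, 0.001, -1.0]]
ft_force: [-0.9, 0.2, 10.1]
grip_width: 0.0002
```

>>> step_arm(steps=[{"xyz":[0,0.005,0.02],"turn":[0,0,0],"gripper":-1}])

```text
time_s: 5.42
position: [0.5878, -0.1093, 0.0862]
tool_rot: [[0.979, -0.206, 0.002], [-0.206, -0.979, -0.001], [0.002, 0.001, -1.0]]
ft_force: [-0.8, 0.3, 11.8]
grip_width: -0.0001
```

>>> step_arm(steps=[{"xyz":[0,0.005,0.02],"turn":[0,0,0],"gripper":-1}])

```text
time_s: 5.5
position: [0.5878, -0.1095, 0.0858]
tool_rot: [[0.979, -0.205, 0.003], [-0.205, -0.979, -0.001], [0.003, 0.001, -1.0]]
ft_force: [-1.7, 1.2, 14.2]
grip_width: -0.0001
```

>>> step_arm(steps=[{"xyz":[0,0.004,0.02],"turn":[0,0,0],"gripper":-1}])

```text
time_s: 5.58
position: [0.5877, -0.1097, 0.0852]
tool_rot: [[0.979, -0.205, 0.003], [-0.205, -0.979, -0.002], [0.003, 0.001, -1.0]]
ft_force: [-1.6, 0.1, 16.8]
grip_width: 0.0002
```

>>> step_arm(steps=[{"xyz":[0,0.002,0.012],"turn":[0,0,0],"gripper":-1},{"xyz":[0,0,0],"turn":[0,0,0],"gripper":-1}])

```text
time_s: 5.75
position: [0.5877, -0.1098, 0.085]
tool_rot: [[0.979, -0.205, 0.003], [-0.205, -0.979, -0.002], [0.003, 0.001, -1.0]]
ft_force: [-1.8, 0.6, 15.5]
grip_width: 0.0002
```

>>> step_arm(steps=[{"xyz":[0,0.002,0.015],"turn":[0,0,0],"gripper":-1},{"xyz":[0,0,0],"turn":[0,0,0],"gripper":-1}])

```text
time_s: 5.92
position: [0.5877, -0.1099, 0.0846]
tool_rot: [[0.979, -0.205, 0.003], [-0.205, -0.979, -0.002], [0.003, 0.001, -1.0]]
ft_force: [-4.0, 0.1, 18.0]
grip_width: -0.0001
```

The force is 18 N with the foot biting. Now I lift straight off, move to in front of the knob at height and look.

>>> step_arm(steps=[{"xyz":[0,0,-0.2],"turn":[0,0,0],"gripper":-1},{"xyz":[0,0,-0.5],"turn":[0,0,0],"gripper":-1},{"xyz":[0,0,-0.7],"turn":[0,0,0],"gripper":-1},{"xyz":[0,0,-0.7],"turn":[0,0,0],"gripper":-1},{"xyz":[-0.6,-0.5,0],"turn":[0,0,0],"gripper":-1},{"xyz":[-0.6,-0.5,0],"turn":[0,0,0],"gripper":-1},{"xyz":[-0.6,-0.5,0],"turn":[0,0,0],"gripper":-1},{"xyz":[-0.6,-0.5,0],"turn":[0,0,0],"gripper":-1},{"xyz":[-0.6,-0.5,0],"turn":[0,0,0],"gripper":-1},{"xyz":[-0.6,-0.5,0],"turn":[0,0,0],"gripper":-1},{"xyz":[-0.6,-0.5,0],"turn":[0,0,0],"gripper":-1},{"xyz":[-0.175,-0.225,0],"turn":[0,0,0],"gripper":-1},{"xyz":[0,0,0],"turn":[0,0,0],"gripper":-1}])

```text
time_s: 7.0
position: [0.445, 0.0741, 0.1665]
tool_rot: [[0.979, -0.203, -0.001], [-0.203, -0.979, 0.0], [-0.001, -0.0, -1.0]]
ft_force: [0.4, 0.6, 0.3]
grip_width: 0.0003
```

Run:
```python
from h import *
state(); im,d,P,i=grab("wrist","pics/w2.png"); lever(P,im); trolley(P)
Q=P@T.T
for s in("side","top"):
    i2,_,P2,_=grab(s); lever(P2,i2); trolley(P2)
    Q2=P2@T.T; m=(Q2[...,0]>.44)&(Q2[...,0]<.52)&(abs(Q2[...,1]-.163)<.03)&(Q2[...,2]>.035)&(Q2[...,2]<.08); q=Q2[m]; print("knob",s,len(q),np.percentile(q[:,0],[1,5,10]).round(4) if len(q) else 0, np.median(q[q[:,0]<.475],0).round(4))
```

```text
7.0 XYZ [0.4202 0.1642 0.1665] F [0.2 0.7 0.3] w 0.0003
lever n 2520 X [0.5875 0.5958 0.6066] Y [0.0082 0.0675] z [0.0441 0.0676] angle 0.345
strip z 0.0276
trolley n 17541 [0.5478 0.5482] [0.1031 0.2237]
lever n 178 X [0.5864 0.5956 0.6069] Y [-0.0086  0.0507] z [0.0495 0.0728] angle 0.345
strip z 0.0268
trolley n 2021 [0.5477 0.5492] [0.102  0.2244]
knob side 351 [0.4638 0.4647 0.4651] [0.4664 0.1677 0.0645]
lever n 250 X [0.5865 0.5962 0.6059] Y [-0.0096  0.078 ] z [0.0407 0.0752] angle 0.336
strip z 0.0272
trolley n 2269 [0.5473 0.5494] [0.1015 0.2236]
knob top 128 [0.4929 0.4962 0.498 ] [nan nan nan]
  return _methods._mean(a, axis=axis, dtype=dtype,
  ret = um.true_divide(
```

View pics/w2.png

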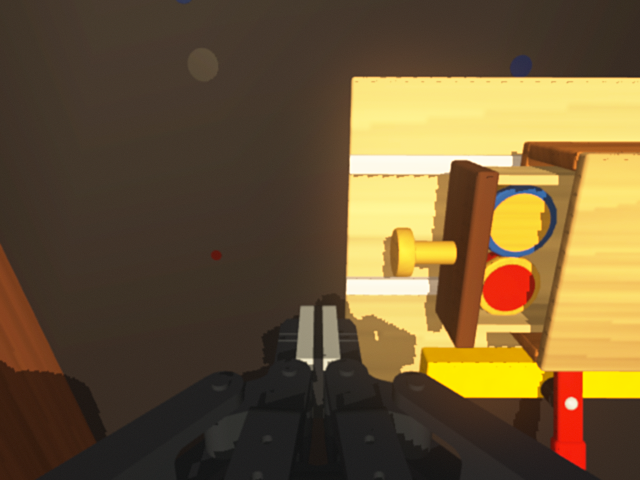

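The knob in the wrist view is at (403,252). The lever holds at about .345 rad above level (q≈.475) and the trolley hasn't moved. I'll go down in front of the knob, approach it, then push gently while watching the force.

>>> step_arm(steps=[{"xyz":[0,0,0.6],"turn":[0,0,0],"gripper":-1},{"xyz":[0,0,0.7],"turn":[0,0,0],"gripper":-1},{"xyz":[0,0,0.7],"turn":[0,0,0],"gripper":-1},{"xyz":[0,0,0.6],"turn":[0,0,0],"gripper":-1},{"xyz":[0.25,0,0],"turn":[0,0,0],"gripper":-1},{"xyz":[0.25,0,0],"turn":[0,0,0],"gripper":-1},{"xyz":[0.1,0,0],"turn":[0,0,0],"gripper":-1},{"xyz":[0,0,0],"turn":[0,0,0],"gripper":-1}])

```text
time_s: 7.82
position: [0.4713, 0.0665, 0.0622]
tool_rot: [[0.978, -0.207, 0.001], [-0.207, -0.978, -0.0], [0.001, 0.0, -1.0]]
ft_force: [0.3, 0.2, -0.3]
grip_width: 0.0003
```

>>> step_arm(steps=[{"xyz":[0.06,0,0],"turn":[0,0,0],"gripper":-1},{"xyz":[0.06,0,0],"turn":[0,0,0],"gripper":-1},{"xyz":[0.06,0,0],"turn":[0,0,0],"gripper":-1}])

```text
time_s: 8.07
position: [0.4762, 0.066, 0.0625]
tool_rot: [[0.979, -0.206, -0.002], [-0.206, -0.979, 0.0], [-0.002, 0.0, -1.0]]
ft_force: [-5.6, -1.2, 3.6]
grip_width: 0.0002
```

>>> step_arm(steps=[{"xyz":[0.06,0,0],"turn":[0,0,0],"gripper":-1},{"xyz":[0.06,0,0],"turn":[0,0,0],"gripper":-1},{"xyz":[0.06,0,0],"turn":[0,0,0],"gripper":-1}])

```text
time_s: 8.32
position: [0.483, 0.0646, 0.0625]
tool_rot: [[0.979, -0.205, -0.002], [-0.205, -0.979, -0.0], [-0.002, 0.001, -1.0]]
ft_force: [-5.0, -0.6, 3.5]
grip_width: -0.0001
```

The drawer is sliding at about 5 N.

>>> step_arm(steps=[{"xyz":[0.07,0,0],"turn":[0,0,0],"gripper":-1},{"xyz":[0.07,0,0],"turn":[0,0,0],"gripper":-1},{"xyz":[0.07,0,0],"turn":[0,0,0],"gripper":-1},{"xyz":[0.07,0,0],"turn":[0,0,0],"gripper":-1}])

```text
time_s: 8.65
position: [0.494, 0.0623, 0.0625]
tool_rot: [[0.979, -0.205, -0.002], [-0.205, -0.979, -0.0], [-0.002, 0.001, -1.0]]
ft_force: [-5.3, -0.4, 3.6]
grip_width: -0.0003
```

>>> step_arm(steps=[{"xyz":[0.06,0,0],"turn":[0,0,0],"gripper":-1},{"xyz":[0.06,0,0],"turn":[0,0,0],"gripper":-1}])

```text
time_s: 8.82
position: [0.4987, 0.0613, 0.0625]
tool_rot: [[0.979, -0.205, -0.002], [-0.205, -0.979, -0.0], [-0.002, 0.001, -1.0]]
ft_force: [-5.2, -0.8, 3.0]
grip_width: -0.0003
```

Run:
```python
from h import *
state(); im,d,P,i=grab("side","pics/s3.png"); trolley(P); lever(P,im)
im,d,P,i=grab("wrist","pics/w3.png"); trolley(P)
```

```text
8.8167 XYZ [0.4753 0.1628 0.0625] F [-4.9 -1.8  3. ] w -0.0003
trolley n 1939 [0.5484 0.5505] [0.1019 0.2244]
lever n 132 X [0.5884 0.5989 0.6075] Y [-0.0067  0.0512] z [0.0505 0.0711] angle 0.342
strip z None
trolley n 16503 [0.5478 0.5481] [0.1385 0.2239]
```

View pics/w3.png

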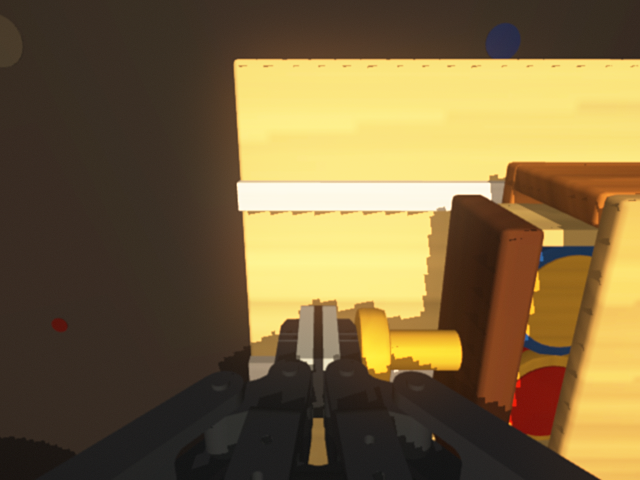

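The finger pushes the knob squarely at (370,340). The drawer is still partly open and the trolley hasn't moved, so I continue.

>>> step_arm(steps=[{"xyz":[0.06,0,0],"turn":[0,0,0],"gripper":-1},{"xyz":[0.06,0,0],"turn":[0,0,0],"gripper":-1},{"xyz":[0.06,0,0],"turn":[0,0,0],"gripper":-1}])

```text
time_s: 9.17
position: [0.5059, 0.0598, 0.0624]
tool_rot: [[0.979, -0.205, -0.002], [-0.205, -0.979, -0.0], [-0.002, 0.0, -1.0]]
ft_force: [-5.5, -0.6, 3.0]
grip_width: -0.0001
```

>>> step_arm(steps=[{"xyz":[0.05,0,0],"turn":[0,0,0],"gripper":-1},{"xyz":[0.04,0,0],"turn":[0,0,0],"gripper":-1}])

```text
time_s: 9.33
position: [0.5095, 0.0591, 0.0624]
tool_rot: [[0.979, -0.205, -0.002], [-0.205, -0.979, -0.0], [-0.002, 0.0, -1.0]]
ft_force: [-5.6, -0.5, 2.7]
grip_width: -0.0004
```

Run:
```python
from h import *
state(); im,d,P,i=grab("side"); trolley(P)
im,d,P,i=grab("wrist","pics/w4.png"); trolley(P)
Q=P@T.T; q=Q[(abs(Q[...,2]-.08)<.006)&(Q[...,0]>.49)&(Q[...,0]<.55)&(Q[...,1]>.17)&(Q[...,1]<.22)]; print(len(q),np.percentile(q[:,0],[2,50,98]).round(4))
```

```text
9.3333 XYZ [0.4864 0.1629 0.0624] F [-5.4 -1.6  2.7] w -0.0004
trolley n 1873 [0.5483 0.5507] [0.1023 0.2243]
trolley n 26087 [0.5481 0.5483] [0.1396 0.2244]
9209 [0.4928 0.54   0.549 ]
```

>>> step_arm(steps=[{"xyz":[0.04,0,0],"turn":[0,0,0],"gripper":-1}])

```text
time_s: 9.52
position: [0.511, 0.0588, 0.0624]
tool_rot: [[0.979, -0.205, -0.002], [-0.205, -0.979, -0.0], [-0.001, 0.0, -1.0]]
ft_force: [-5.3, -1.6, 1.6]
grip_width: -0.0003
```

>>> step_arm(steps=[{"xyz":[0.03,0,0],"turn":[0,0,0],"gripper":-1}])

```text
time_s: 9.6
position: [0.5123, 0.0585, 0.0624]
tool_rot: [[0.979, -0.205, -0.001], [-0.205, -0.979, -0.0], [-0.001, 0.0, -1.0]]
ft_force: [-4.3, -1.5, 1.6]
grip_width: 0.0001
```

>>> step_arm(steps=[{"xyz":[0.03,0,0],"turn":[0,0,0],"gripper":-1}])

```text
time_s: 9.68
position: [0.5135, 0.0583, 0.0624]
tool_rot: [[0.979, -0.205, -0.001], [-0.205, -0.979, -0.0], [-0.001, 0.0, -1.0]]
ft_force: [-4.5, -0.5, 2.7]
grip_width: -0.0001
```

>>> step_arm(steps=[{"xyz":[0.03,0,0],"turn":[0,0,0],"gripper":-1}])

```text
time_s: 9.77
position: [0.5147, 0.058, 0.0624]
tool_rot: [[0.979, -0.205, -0.001], [-0.205, -0.979, -0.0], [-0.001, 0.0, -1.0]]
ft_force: [-5.7, -0.3, 1.9]
grip_width: 0.0002
```

View pics/w4.png

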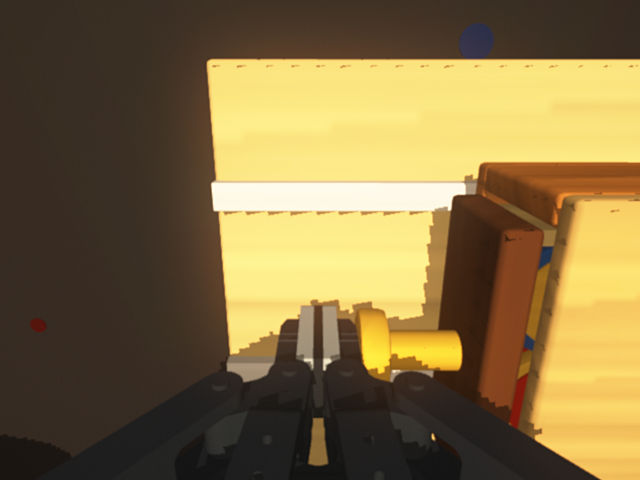

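>>> step_arm(steps=[{"xyz":[0.03,0,0],"turn":[0,0,0],"gripper":-1}])

```text
time_s: 9.85
position: [0.5158, 0.0578, 0.0624]
tool_rot: [[0.979, -0.205, -0.001], [-0.205, -0.979, -0.0], [-0.001, 0.0, -1.0]]
ft_force: [-5.3, -0.8, 2.0]
grip_width: 0.0
```

>>> step_arm(steps=[{"xyz":[0.03,0,0],"turn":[0,0,0],"gripper":-1}])

```text
time_s: 9.93
position: [0.517, 0.0575, 0.0624]
tool_rot: [[0.979, -0.205, -0.001], [-0.205, -0.979, -0.0], [-0.001, 0.0, -1.0]]
ft_force: [-4.6, -1.0, 2.4]
grip_width: 0.0002
```

>>> step_arm(steps=[{"xyz":[0.025,0,0],"turn":[0,0,0],"gripper":-1}])

```text
time_s: 10.02
position: [0.518, 0.0573, 0.0624]
tool_rot: [[0.979, -0.205, -0.001], [-0.205, -0.979, -0.0], [-0.001, 0.0, -1.0]]
ft_force: [-6.0, -0.8, 2.9]
grip_width: 0.0004
```

Run:
```python
from h import *
state(); im,d,P,i=grab("side"); trolley(P)
im,d,P,i=grab("wrist","pics/w5.png"); trolley(P)
```

```text
10.0167 XYZ [0.4951 0.1629 0.0624] F [-5.7 -2.   2.9] w 0.0004
trolley n 1814 [0.5484 0.551 ] [0.1029 0.2245]
trolley n 33302 [0.5482 0.5485] [0.1401 0.2246]
```

View pics/w5.png

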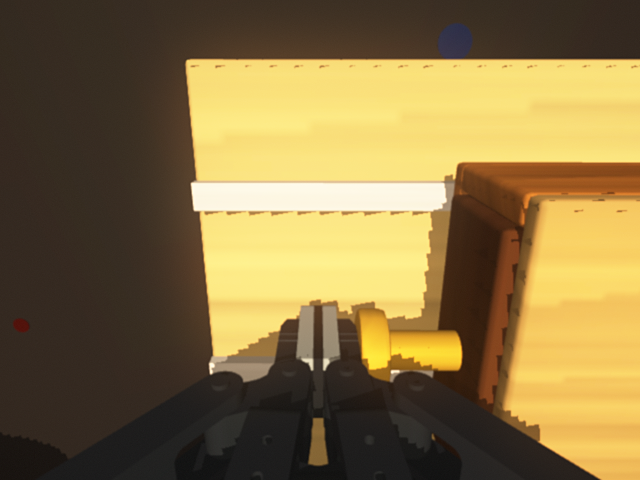

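The panel is nearly flush with the trolley's front, at about (457,180). I'll take small steps until the stop shows in the force.

>>> step_arm(steps=[{"xyz":[0.02,0,0],"turn":[0,0,0],"gripper":-1}])

```text
time_s: 10.2
position: [0.5188, 0.0571, 0.0624]
tool_rot: [[0.979, -0.205, -0.001], [-0.205, -0.979, -0.0], [-0.001, 0.0, -1.0]]
ft_force: [-5.8, -1.3, 3.2]
grip_width: 0.0
```

>>> step_arm(steps=[{"xyz":[0.02,0,0],"turn":[0,0,0],"gripper":-1}])

```text
time_s: 10.28
position: [0.5196, 0.057, 0.0624]
tool_rot: [[0.979, -0.205, -0.001], [-0.205, -0.979, -0.0], [-0.001, 0.0, -1.0]]
ft_force: [-5.6, -1.7, 2.9]
grip_width: 0.0005
```

>>> step_arm(steps=[{"xyz":[0.02,0,0],"turn":[0,0,0],"gripper":-1}])

```text
time_s: 10.37
position: [0.5199, 0.0569, 0.0624]
tool_rot: [[0.979, -0.205, -0.003], [-0.205, -0.979, 0.0], [-0.002, 0.0, -1.0]]
ft_force: [-8.5, -1.3, 6.4]
grip_width: -0.0003
```

>>> step_arm(steps=[{"xyz":[0.02,0,0],"turn":[0,0,0],"gripper":-1}])

```text
time_s: 10.45
position: [0.5205, 0.0568, 0.0624]
tool_rot: [[0.979, -0.205, -0.003], [-0.205, -0.979, 0.0], [-0.003, 0.0, -1.0]]
ft_force: [-10.0, -1.2, 6.5]
grip_width: -0.0003
```

The force rose from 5.6 to 10 N, so the stop is reached. I'll hold briefly, then check.

>>> step_arm(steps=[{"xyz":[0,0,0],"turn":[0,0,0],"gripper":-1},{"xyz":[0,0,0],"turn":[0,0,0],"gripper":-1},{"xyz":[0,0,0],"turn":[0,0,0],"gripper":-1}])

```text
time_s: 10.7
position: [0.5209, 0.0567, 0.0624]
tool_rot: [[0.979, -0.205, -0.002], [-0.205, -0.979, 0.0], [-0.002, 0.0, -1.0]]
ft_force: [-6.6, -1.3, 3.3]
grip_width: -0.0004
```

Run:
```python
from h import *
state(); im,d,P,i=grab("side"); trolley(P); lever(P,im)
im,d,P,i=grab("wrist","pics/w6.png"); trolley(P)
```

```text
10.7 XYZ [0.498  0.1629 0.0624] F [-6.2 -2.7  3.3] w -0.0004
trolley n 1796 [0.5495 0.5518] [0.1031 0.2244]
strip z None
trolley n 34440 [0.5495 0.5498] [0.1403 0.2246]
```

View pics/w6.png

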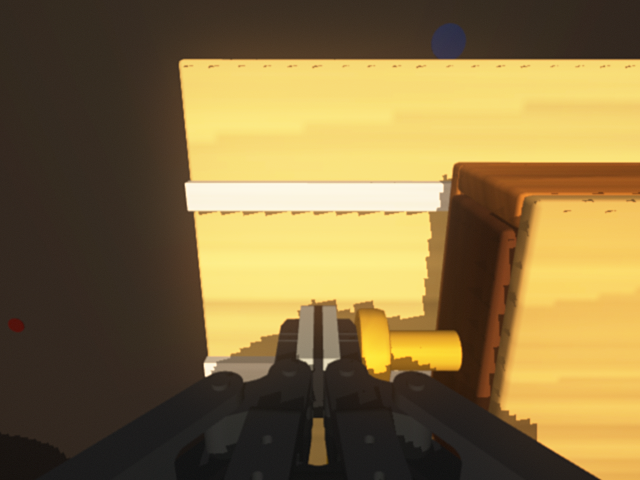

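The panel is flush and the trolley crept only about 1.2 mm. Now I back off, rise, go over the lever with the jaws half open, and straddle the paddle.

>>> step_arm(steps=[{"xyz":[-0.15,0,0],"turn":[0,0,0],"gripper":-1},{"xyz":[-0.6,0,0],"turn":[0,0,0],"gripper":-1},{"xyz":[0,0,-0.8],"turn":[0,0,0],"gripper":-1},{"xyz":[0,0,-0.8],"turn":[0,0,0],"gripper":-1},{"xyz":[0,0,-0.8],"turn":[0,0,0],"gripper":-1},{"xyz":[0,0,-0.6],"turn":[0,0,0],"gripper":-1},{"xyz":[0.5,0.65,0],"turn":[0,0,0],"gripper":0.2},{"xyz":[0.5,0.65,0],"turn":[0,0,0],"gripper":0.2},{"xyz":[0.5,0.65,0],"turn":[0,0,0],"gripper":0.2},{"xyz":[0.5,0.65,0],"turn":[0,0,0],"gripper":0.2},{"xyz":[0.5,0.65,0],"turn":[0,0,0],"gripper":0.2},{"xyz":[0.5,0.65,0],"turn":[0,0,0],"gripper":0.2},{"xyz":[0.25,0.1,0],"turn":[0,0,0],"gripper":0.2},{"xyz":[0,0,0],"turn":[0,0,0],"gripper":0.2}])

```text
time_s: 11.97
position: [0.5881, -0.1227, 0.182]
tool_rot: [[0.978, -0.208, 0.002], [-0.208, -0.978, -0.001], [0.002, 0.0, -1.0]]
ft_force: [-0.2, 0.7, -0.4]
grip_width: 0.0511
```

Run:
```python
from h import *
state()
for s in("side","wrist","top"):
    im,d,P,i=grab(s,f"pics/{s}7.png"); trolley(P); lever(P,im)
```

```text
11.9667 XYZ [0.6008 0.0012 0.182 ] F [-0.3  0.6 -0.4] w 0.0511
trolley n 2008 [0.5493 0.5509] [0.1019 0.2246]
lever n 182 X [0.5879 0.596  0.6085] Y [-0.0093  0.0492] z [0.0495 0.073 ] angle 0.348
strip z 0.0261
trolley n 17506 [0.5513 0.5537] [0.1009 0.1301]
lever n 4679 X [0.5894 0.5997 0.6095] Y [-0.0079  0.0815] z [0.0408 0.0724] angle 0.342
strip z 0.0276
trolley n 2280 [0.5483 0.5506] [0.1017 0.2236]
lever n 76 X [0.5885 0.5987 0.6054] Y [0.0123 0.0533] z [0.0471 0.0682] angle 0.361
strip z 0.0266
```

View pics/wrist7.png

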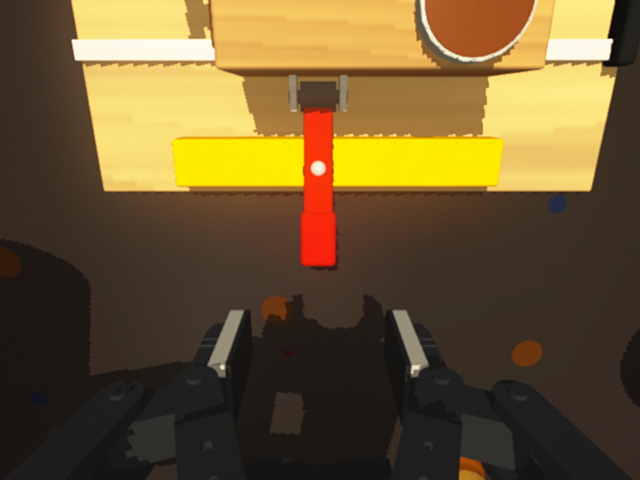

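The jaws (centre column 318) line up with the paddle (column 319), and the lever still holds. Descend and pinch.

>>> step_arm(steps=[{"xyz":[-0.02,-0.05,0.6],"turn":[0,0,0],"gripper":0.2},{"xyz":[0,0,0.6],"turn":[0,0,0],"gripper":0.2},{"xyz":[0,0,0.6],"turn":[0,0,0],"gripper":0.2},{"xyz":[0,0,0.6],"turn":[0,0,0],"gripper":0.2},{"xyz":[0,0,0.55],"turn":[0,0,0],"gripper":0.2},{"xyz":[0,0,0],"turn":[0,0,0],"gripper":0.2}])

```text
time_s: 12.62
position: [0.5841, -0.1165, 0.061]
tool_rot: [[0.979, -0.204, -0.006], [-0.204, -0.979, 0.003], [-0.007, -0.001, -1.0]]
ft_force: [-0.6, 0.6, 0.3]
grip_width: 0.0512
```

>>> step_arm(squeeze=35, steps=[{"xyz":[0,0,0],"turn":[0,0,0],"gripper":-0.4},{"xyz":[0,0,0],"turn":[0,0,0],"gripper":-0.45},{"xyz":[0,0,0],"turn":[0,0,0],"gripper":-0.7},{"xyz":[0,0,0],"turn":[0,0,0],"gripper":-0.7},{"xyz":[0,0,0],"turn":[0,0,0],"gripper":-0.7}])

```text
time_s: 13.03
position: [0.5871, -0.1182, 0.0664]
tool_rot: [[0.979, -0.205, 0.003], [-0.205, -0.979, -0.001], [0.003, 0.0, -1.0]]
ft_force: [-0.5, 3.3, 7.5]
grip_width: 0.0214
```

Pinched at 21.4 mm. Lift along the arc.

>>> step_arm(steps=[{"xyz":[0,-0.04,-0.097],"turn":[0,0,0],"gripper":-0.7},{"xyz":[0,-0.04,-0.097],"turn":[0,0,0],"gripper":-0.7},{"xyz":[0,-0.05,-0.093],"turn":[0,0,0],"gripper":-0.7},{"xyz":[0,-0.05,-0.093],"turn":[0,0,0],"gripper":-0.7}])

```text
time_s: 13.37
position: [0.5874, -0.1115, 0.0794]
tool_rot: [[0.979, -0.206, -0.002], [-0.206, -0.979, -0.0], [-0.001, 0.001, -1.0]]
ft_force: [0.1, -3.8, -9.1]
grip_width: 0.0211
```

>>> step_arm(steps=[{"xyz":[0,-0.058,-0.088],"turn":[0,0,0],"gripper":-0.7},{"xyz":[0,-0.058,-0.088],"turn":[0,0,0],"gripper":-0.7},{"xyz":[0,-0.066,-0.082],"turn":[0,0,0],"gripper":-0.7},{"xyz":[0,-0.066,-0.082],"turn":[0,0,0],"gripper":-0.7}])

```text
time_s: 13.7
position: [0.5896, -0.1013, 0.0933]
tool_rot: [[0.979, -0.205, -0.001], [-0.205, -0.979, 0.0], [-0.001, 0.0, -1.0]]
ft_force: [-1.4, -3.5, -11.4]
grip_width: 0.0215
```

Run:
```python
from h import *
state()
for s in("side","wrist","top"):
    im,d,P,i=grab(s,f"pics/{s}8.png"); trolley(P); lever(P,im)
```

```text
13.7 XYZ [0.5978 0.0224 0.0933] F [ -0.7  -3.7 -11.4] w 0.0215
trolley n 2006 [0.5474 0.5487] [0.102 0.224]
lever n 187 X [0.5877 0.5974 0.6077] Y [0.0102 0.0609] z [0.0577 0.0991] angle 0.683
strip z 0.026
trolley n 44405 [0.5496 0.5518] [0.101  0.1327]
lever n 12105 X [0.588 0.598 0.608] Y [0.0095 0.0839] z [0.043  0.1019] angle 0.679
strip z 0.0276
trolley n 2265 [0.5466 0.5491] [0.1023 0.2235]
lever n 33 X [0.583  0.5986 0.6045] Y [0.0484 0.0736] z [0.0496 0.1667] angle 1.097
strip z None
```

>>> step_arm(steps=[{"xyz":[0,-0.068,-0.077],"turn":[0,0,0],"gripper":-0.7},{"xyz":[0,-0.07,-0.075],"turn":[0,0,0],"gripper":-0.7}])

```text
time_s: 14.02
position: [0.591, -0.0961, 0.0991]
tool_rot: [[0.979, -0.206, -0.0], [-0.206, -0.979, 0.0], [-0.0, -0.0, -1.0]]
ft_force: [0.9, -2.0, -12.4]
grip_width: 0.0212
```

>>> step_arm(steps=[{"xyz":[0,-0.05,-0.05],"turn":[0,0,0],"gripper":-0.7},{"xyz":[0,0,0],"turn":[0,0,0],"gripper":-0.7}])

```text
time_s: 14.18
position: [0.5916, -0.0937, 0.1016]
tool_rot: [[0.979, -0.205, 0.0], [-0.205, -0.979, 0.0], [0.0, -0.0, -1.0]]
ft_force: [0.2, 0.5, -8.2]
grip_width: 0.0211
```

Run:
```python
from h import *
state()
for s in("side","wrist"):
    im,d,P,i=grab(s,f"pics/{s}9.png"); trolley(P); lever(P,im)
```

```text
14.1833 XYZ [0.5982 0.0303 0.1016] F [ 0.1  0.6 -8.2] w 0.0211
trolley n 2011 [0.5478 0.549 ] [0.1018 0.2242]
lever n 190 X [0.5883 0.5982 0.6087] Y [0.0183 0.0661] z [0.0617 0.1094] angle 0.784
strip z 0.0258
trolley n 48760 [0.5499 0.552 ] [0.1014 0.1416]
lever n 11306 X [0.5883 0.5982 0.6082] Y [0.0161 0.0839] z [0.0445 0.1102] angle 0.787
strip z 0.0276
```

The lever is within about 0.01 rad of its starting angle. I'll nudge it slightly to the stop and release.

>>> step_arm(steps=[{"xyz":[0,-0.025,-0.03],"turn":[0,0,0],"gripper":-0.7},{"xyz":[0,0,0],"turn":[0,0,0],"gripper":-0.7}])

```text
time_s: 14.45
position: [0.5916, -0.093, 0.1023]
tool_rot: [[0.979, -0.206, -0.0], [-0.206, -0.979, 0.001], [-0.0, -0.001, -1.0]]
ft_force: [1.8, 1.0, -11.5]
grip_width: 0.0211
```

>>> step_arm(steps=[{"xyz":[0,0,0],"turn":[0,0,0],"gripper":0.2},{"xyz":[0,0,0],"turn":[0,0,0],"gripper":0.2},{"xyz":[0,0,0],"turn":[0,0,0],"gripper":0.2},{"xyz":[0,0,0],"turn":[0,0,0],"gripper":0.2},{"xyz":[0,0,-0.5],"turn":[0,0,0],"gripper":0.2},{"xyz":[0,0,-0.7],"turn":[0,0,0],"gripper":0.2},{"xyz":[0,0,-0.7],"turn":[0,0,0],"gripper":0.2},{"xyz":[0,0,-0.7],"turn":[0,0,0],"gripper":0.2},{"xyz":[-0.6,0,-0.6],"turn":[0,0,0],"gripper":0.2},{"xyz":[-0.8,0,0],"turn":[0,0,0],"gripper":0.2},{"xyz":[-0.8,0,0],"turn":[0,0,0],"gripper":0.2},{"xyz":[0,0,0],"turn":[0,0,0],"gripper":0.2}])

```text
time_s: 15.45
position: [0.501, -0.0736, 0.2312]
tool_rot: [[0.979, -0.205, -0.002], [-0.205, -0.979, 0.001], [-0.002, -0.0, -1.0]]
ft_force: [1.5, -0.3, 0.3]
grip_width: 0.0514
```

Run:
```python
from h import *
state()
for s in("side","wrist","top"):
    im,d,P,i=grab(s,f"pics/{s}10.png"); trolley(P); lever(P,im)
    Q=P@T.T; m=(Q[...,0]>.48)&(Q[...,0]<.53)&(abs(Q[...,1]-.163)<.02)&(abs(Q[...,2]-.06)<.02)
    q=Q[m]; print("knob",len(q),np.percentile(q[:,0],[1,5]).round(4) if len(q) else 0)
```

```text
15.45 XYZ [0.5054 0.0313 0.2312] F [1.5 0.  0.3] w 0.0514
trolley n 2020 [0.5474 0.5488] [0.1019 0.2242]
lever n 232 X [0.5867 0.5953 0.6064] Y [0.0172 0.0648] z [0.0608 0.11  ] angle 0.797
strip z 0.026
knob 129 [0.5086 0.5088]
trolley n 22714 [0.5486 0.5506] [0.1015 0.168 ]
lever n 3457 X [0.587  0.5964 0.6068] Y [0.0148 0.0842] z [0.0441 0.1109] angle 0.788
strip z 0.0276
knob 1137 [0.5102 0.5108]
trolley n 2125 [0.5468 0.5494] [0.1025 0.2235]
strip z 0.027
knob 82 [0.5079 0.508 ]
```

View pics/wrist10.png

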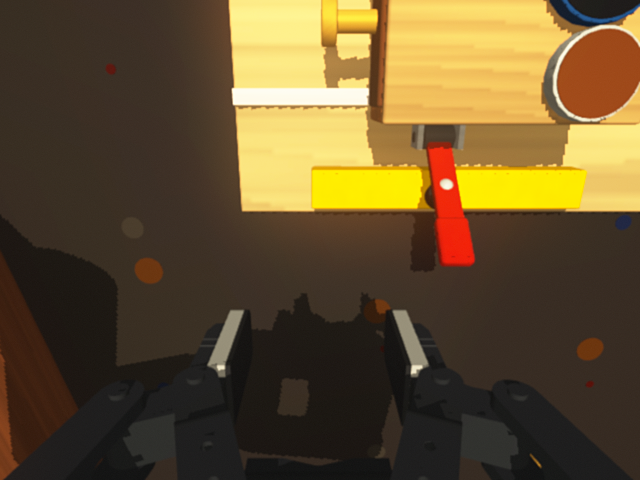

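The lever is back at its starting angle (.797 against .795 before, side view). The trolley is at its starting position (.5474 against .5476), the drawer is flush and the gripper is clear. Handing in.

```bash
python3 -c "
from rig import order; print(order.close_job())"
```

```text
the job is handed in; nothing more can be done
None
```

The job is handed in: I set the brake, pushed the drawer shut, and put the lever back up. No verdict came back, so this rests on my own checks.

- **Brake:** I pressed the paddle down along its arc to about 18 N, under the 25 N limit, and took the hand off. The lever held at about 0.47 rad. I had no direct reading of the rubber's force on the strip.
- **Drawer:** I pushed the knob against about 5 N until the force jumped to about 10 N at the stop, then held it. The trolley crept about 1.2 mm at that moment and came back when the push ended.
- **Lever back up:** I pinched the paddle, lifted it along its arc to its upper stop and let go.
- **Last checks:** In the side view the lever's angle is 0.797 rad against 0.795 at the start, and the trolley's front edge is within 1 mm of where it began. The gripper is clear, with force readings near zero. I never went near the shoe, tin, jar or brush, but did not measure them again at the end.
- **One disagreement:** In the images the knob stands about 38 to 39 mm out from the trolley's top edge, while its nominal stand-out is 35 mm. I put this down to edge bias or the drawer panel's lip, because the force jump and the trolley's creep both show the stop was reached.

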